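Light up a bearing for inspection

TASK

Lift the steel bearing up and off its yellow storage post and set it down flat (do not drop it) in the middle of the blue circle on the white inspection plate. Then draw the yellow hand lamp out of its slanted red holder, turn it to point straight down and hold it still over the middle of the bearing, its lens about 10 cm above the bearing; finish while still holding the lamp there. Leave the oil can, the jar and the spanner where they are.

Things in the scene. Friction and masses are not known exactly. Their poses are not given: they have to be found in the camera images.
- bearing_mid (a point): Centre (half-way up, in the middle of the bore) of the loose bright steel bearing: a ring with bronze balls showing on its faces, 56 mm outside diameter, 32 mm bore, 22 mm high, 0.15 to 0.3 kg. z axis along its bore. At the start it lies level round the post of the stand, its underside 60 mm above the bench.
- stand: Yellow storage stand, fixed to the bench; origin at the centre of its foot on the bench, z up. Foot 90 mm diameter and 14 mm high, then a 40 mm diameter shoulder up to 60 mm height on which the bearing lies, then a bare steel post of 20 mm diameter up to 105 mm height, which passes through the bearing's bore.
- plate_top (a point): Centre of the top face of the white square inspection plate, 130 x 130 mm and 20 mm thick, fixed to the bench; the point is 20 mm above the bench, z up. A flat painted blue circle of 110 mm diameter is centred on it.
- lamp_mid (a point): Centre (mid-length, on the axis) of the loose yellow hand lamp: a straight round stick, 28 mm diameter, 160 mm long, 0.13 to 0.24 kg, evenly spread. z axis from lens to tail: the tail end is 80 mm along +z, the lens end (black collar) 80 mm along -z. At the start it stands lens down in the holder, its tail sticking out by 85 mm, leaning 0.7 rad (40 degrees) from vertical.
- lamp_lens (a point): Centre of the lamp's lens face (its lower end in the holder), same axes as the lamp: z towards the tail, so the lens shines along -z.
- holder: Red slanted square tube on a grey base plate (150 x 90 x 10 mm), fixed to the bench; origin on the bench 10 mm to -x of the base's centre, z up. Tube 42 mm square outside, 32 mm inside, 80 mm long, closed below; 75 mm of the lamp is inside with 4 mm play. Its mouth leans 0.7 rad from vertical towards the holder's -x: the lamp comes out along the tube, up and to -x.
- bearing: The same bearing as a body; origin at the centre of its underside as built, 11 mm below its centre along its z axis.
- lamp: The same lamp as a body; origin at the centre of its lens face, z towards the tail.
- oil_can: Green can, 56 mm diameter, 130 mm high, standing at the far side; origin at the centre of its underside. Leave it alone.
- bolt_jar: Amber jar, 60 mm diameter, 75 mm high, standing at the far side; origin at the centre of its underside. Leave it alone.
- spanner: Steel spanner lying flat on the bench near the robot, about 180 mm long along its x axis; origin near its middle on the bench. Leave it alone.
- plate: The inspection plate as a body; origin at the centre of its underside on the bench, z up.
Things that resemble listed ones, but are neither listed nor needed, are in the scene too. Of the things that look like the bearing, the smallest one is meant. What is shaped like the lamp but purple is not meant.

How it is judged:
On the way, in this order (a step that is already met when the one before it is completed fails the run):
1. the bearing is lifted up clear of the post (height (world z) of bearing_mid above 0.116 m and contact force between bearing and the fingers above 0.2 N), for 0.05 s.
2. the bearing lies flat and let go in the blue circle on the plate, the lamp still in its holder (horizontal distance between bearing_mid and plate_top below 0.027 m and height (world z) of bearing_mid between 0.026 and 0.036 m and contact force between bearing and the fingers below 0.05 N and (angle between bearing_mid's own z axis and vertical below 0.15 rad or angle between bearing_mid's own z axis and vertical above 2.99 rad) and linear speed of bearing below 0.05 m/s and distance of lamp_mid from where it was at the start of the episode below 0.03 m), for 0.2 s.
3. the lamp is drawn out of its holder in the gripper (distance of lamp_mid from where it was at the start of the episode above 0.08 m and height (world z) of lamp_lens above 0.075 m and contact force between lamp and the fingers above 0.5 N and contact force between lamp and holder below 0.05 N), for 0.1 s.
At the end, for the whole second after the job is handed in: Bearing flat on the plate, let go, at rest, within 27 mm of the circle's centre; lamp held still by the gripper, touching nothing else, lens down within 0.2 rad of vertical, the lens within 30 mm sideways of the bearing's centre and 50 to 180 mm above its top (horizontal distance between bearing_mid and plate_top below 0.027 m and height (world z) of bearing_mid between 0.026 and 0.036 m and contact force between bearing and the fingers below 0.05 N and (angle between bearing_mid's own z axis and vertical below 0.15 rad or angle between bearing_mid's own z axis and vertical above 2.99 rad) and linear speed of each of bearing, lamp below 0.05 m/s and contact force between bearing and plate above 0.2 N and contact force between lamp and the fingers above 1 N and contact force between lamp and holder below 0.05 N and contact force between lamp and plate below 0.05 N and contact force between lamp and bearing below 0.05 N and contact force between lamp and stand below 0.05 N and angle between lamp_mid's own z axis and vertical below 0.2 rad and horizontal distance between lamp_lens and bearing_mid below 0.03 m and height (world z) of lamp_lens between 0.092 and 0.222 m and angular speed of lamp below 0.3 rad/s); the arm keeps its last pose, push and grip.
It fails at once if the oil can is disturbed (moved over 25 mm) (distance of oil_can from where it was at the start of the episode above 0.025 m).
It fails at once if the jar is disturbed (moved over 25 mm) (distance of bolt_jar from where it was at the start of the episode above 0.025 m).
It fails at once if the spanner is disturbed (moved over 25 mm) (distance of spanner from where it was at the start of the episode above 0.025 m).
It fails at once if the bearing is dropped (it falls freely faster than 0.7 m/s) (contact force between bearing and the fingers below 0.01 N and linear speed of bearing above 0.7 m/s).
It also fails if it takes over 58 s, if anything falls off the work surface, if the arm or the gripper's body presses on something with over 40 N, if the wrist force passes 120 N, or if a joint passes its speed limit or range.

ROBOT

A 6-joint arm with a two-finger parallel gripper is mounted at the origin on the work surface. World frame = base frame: x ahead of the robot, y to its left, z up, the work surface at z = 0. Lengths are in m, angles in rad, forces in N, time in s.
With the tool pointing down it reaches from about 0.25 to 0.775 m from the base axis. Payload 4 kg.
Tool frame: the origin (TCP) lies at the very end of the fingers, on their centre line; the grasp point (between the pads) lies 19 mm behind it; z points along the fingers, y is the direction in which the jaws open and shut (so a half turn about z gives the same grasp; the last joint's range is limited). The gripper opens to 94 mm and grips with 3 to 60 N. Pads are 16 mm wide; open, the fingers measure 119 mm over their backs; the gripper's body (75 mm by 177 mm) begins 78 mm behind the grasp point.
Start: joints at [1.023, 0.087, 1.371, -0, 1.684, -0.103], TCP at [0.237, 0.497, 0.169] pointing down, gripper open.
Joint ranges: [-3.1, 3.1], [-0.76, 2.03], [0.27, 2.55], [-1.08, 4.22], [0.17, 2.65], [-2.57, 2.57]. Speed limits (rad/s): [2.79, 2.79, 3.14, 3.14, 3.14, 3.14].

INTERFACE

Orientations are given as [roll, pitch, yaw] about the fixed x, y, z axes, in that order (R = Rz(yaw) Ry(pitch) Rx(roll)).
In Python, from bench import robot, snapshot, models gives the robot as it stands.
- The arm moves only by the tool arm_command, never from a script. Its argument "commands" is text: rows parted by semicolons, each of 7 numbers parted by spaces: the shift along the tool's x, y, z in mm, then the turn, a rotation vector about the tool's x, y, z in degrees, then the opening, from 0 (shut) to 1 (fully open). In form: tx ty tz rx ry rz hand; .... A call has 1 to 12 rows; each row shifts and turns the pose as measured when the row begins, along the tool's axes as they then stand; what a row does not reach is not made up. A row lasts 1/8 s, in which the tool goes at most 62.5 mm and 10.7 degrees, less where a joint would pass 70% of its speed; a pose out of reach is approached as far as the arm can. A call is refused whole if a number of a shift passes 62.5 or a number of a turn 10.7, either way. A call with a gripper value outside its range is refused whole. The fingers move at their own pace and stop on an object; the grip force is fixed at half the most. Time passes only in rows, so rows that do not move let the fingers close. It gives the time, the measured TCP pose, the force and the opening at its end, in the units of the state.
- robot.get_obs(): the state, without advancing time (a new reading comes with each control period).
- snapshot(name): name is "scene" or "top"; returns a dict with "img" (480x640x3 uint8, blue, green, red), "camera_matrix" (3x3 intrinsics, pixels), "dist" ([k1, k2, p1, p2, k3] as OpenCV has them; the pictures are not rectified), "origin" and "rotation" of the camera in the world. Camera axes: x right, y down, z forward; pixel columns grow to the right and rows downward; lengths in m; the calibration is good to about 2 mm. A picture is of the moment at which its call begins. There is no depth.
- robot.close_job(): hands the job in, once; it reports no verdict.
Trained networks look in a picture, given as the dict that the camera call returned (one of the last four; its "shot" number tells which), for a name from the list of things; names that differ only in an ending like _2 or _b are one class to them, and where a whole thing is asked for, a point or a joint stands for the part that bears it (a point fixed in the world has none). Each returns a list of dicts, best first, with "conf" (0 to 1); they miss things now and then, are a little off and sometimes report something else, mostly with a low value. They report only what shows in the picture. A call takes as long as a camera call. They do not tell look-alikes from the thing itself.
- models.spot_in(query, picture): "bbox" ([left, top, width, height] as shares, 0 to 1, of the picture: columns of its width, rows of its height, round what is visible of it).
- models.tip_of(query, picture): "centre" ([column, row] as shares, 0 to 1, of the picture: columns of its width, rows of its height: a listed point, or the origin of a listed thing).
The state is a dict: "time": time; "joint_positions": joint angles; "qvel": joint speeds; "joint_torque": joint torques, N m; "tool_pos": TCP position; "ee_rot": TCP orientation; "wrist_force": force on the tool from outside, world axes, zero at the start; "wrist_torque": the same for the moment, N m; "width": finger opening in m.
Only numpy, scipy, OpenCV 4.12 (cv2) and the standard library are available. Lean on these libraries where they do the work, as an engineer would, in place of code of your own. Each camera call takes 0.05 s, during which the arm holds its last target. There are 200 camera calls.

## Working session

There is one attempt and no reset: what is moved stays moved. The work goes in short steps, Python scripts to look and compute and a tool call to move; the robot and the scene stay as the last step left them, time stands still between calls to the robot, and variables do not carry over. Pictures are saved under pics/ and viewed, about 8 in all and at most 12, crops included, and the job is handed in when it is done.

Besides the shell and the picture viewer there is one more tool, called after ">>>" by a JSON object that holds its "method" and its "body". arm_command: Moves the arm, as the interface text tells. Its arguments: {"type":"object","properties":{"commands":{"type":"string"}},"required":["commands"]}

```bash
mkdir -p pics; ls; cat > h.py <<'E'
import numpy as np, cv2
from bench import robot, snapshot, models
def ray(s,uv):
    p=cv2.undistortPoints(np.array([[uv]],float),np.array(s["camera_matrix"]),np.array(s["dist"]))[0,0]
    R=np.array(s["rotation"]); d=R@np.array([p[0],p[1],1]); return np.array(s["origin"]),d/np.linalg.norm(d)
def onz(s,uv,z):
    o,d=ray(s,uv); return o+d*(z-o[2])/d[2]
def proj(s,P):
    R=np.array(s["rotation"]); t=-R.T@np.array(s["origin"])
    return cv2.projectPoints(np.array(P,float).reshape(-1,1,3),cv2.Rodrigues(R.T)[0],t,np.array(s["camera_matrix"]),np.array(s["dist"]))[0][:,0]
def tri(s1,a,s2,b):
    o1,d1=ray(s1,a);o2,d2=ray(s2,b)
    k=np.linalg.lstsq(np.c_[d1,-d2],o2-o1,rcond=None)[0]
    p,q=o1+k[0]*d1,o2+k[1]*d2; return (p+q)/2,np.linalg.norm(p-q)
E
python3 - <<'E'
from h import *
np.set_printoptions(precision=4,suppress=True)
S={}
for n in("scene","top"):
    s=snapshot(n);S[n]=s;cv2.imwrite(f"pics/{n}0.png",s["img"]);print(n,s["origin"],s["rotation"])
    for q in("bearing_mid","stand","plate_top","lamp_mid","lamp_lens","holder","spanner","oil_can","bolt_jar"):
        print(n,q,[(np.round(np.array(r["centre"])*[640,480],1).tolist(),round(r["conf"],2)) for r in models.tip_of(q,s)][:4])
print(robot.get_obs())
E
```

```text
pics
scene [1.4275 0.5398 0.9778] [-2.2893  0.0107  2.1134]
scene bearing_mid [([415.6, 280.8], 0.91), ([473.4, 331.0], 0.87), ([435.1, 268.2], 0.81)]
scene stand [([417.7, 305.3], 0.57)]
scene plate_top [([319.4, 248.5], 0.68)]
scene lamp_mid [([180.3, 202.6], 0.9), ([237.8, 203.6], 0.85)]
scene lamp_lens [([203.2, 212.9], 0.56)]
scene holder [([237.4, 232.3], 0.63)]
scene spanner [([356.5, 221.9], 0.69)]
scene oil_can [([228.2, 295.0], 0.56)]
scene bolt_jar []
top [ 0.3667 -0.007   1.4801] [-3.0144 -0.0039 -1.555 ]
top bearing_mid [([213.6, 271.8], 0.97), ([209.8, 217.2], 0.83), ([159.0, 212.7], 0.71)]
top stand [([218.5, 218.3], 0.7)]
top plate_top [([320.9, 232.9], 0.86), ([316.0, 303.2], 0.19)]
top lamp_mid [([427.2, 227.0], 0.75), ([501.6, 230.7], 0.61), ([366.5, 148.8], 0.47)]
top lamp_lens [([467.2, 224.6], 0.95), ([424.0, 225.7], 0.46)]
top holder [([417.6, 228.9], 0.8)]
top spanner [([315.6, 301.9], 0.77), ([208.4, 215.1], 0.4)]
top oil_can [([368.4, 148.1], 0.59)]
top bolt_jar [([280.0, 145.1], 0.79)]
{'time': 1.0, 'joint_positions': array([ 1.0229,  0.0871,  1.3707,  0.    ,  1.6836, -0.1031]), 'qvel': array([ 0.001 , -0.0005,  0.0011,  0.0013, -0.0019, -0.0011]), 'joint_torque': array([  0.0011, -34.0043, -30.2604,   0.0719,   0.0234,   0.    ]), 'tool_pos': array([0.2367, 0.4965, 0.1691]), 'ee_rot': array([ 3.1414, -0.    ,  2.6968]), 'wrist_force': array([-0.1558,  1.2912,  0.1342]), 'wrist_torque': array([-0.0316,  0.0189,  0.0368]), 'width': 0.09372666669770453}
```

```bash
python3 - <<'E'
import re
t=open('h.py').read()
t=t.replace('import numpy as np, cv2','import numpy as np, cv2\nfrom scipy.spatial.transform import Rotation as Ro\nnp.set_printoptions(precision=4,suppress=True)')
t=t.replace('R=np.array(s["rotation"])','R=Ro.from_euler("xyz",s["rotation"]).as_matrix()')
open('h.py','w').write(t)
E
python3 - <<'E'
import cv2
for n in("scene","top"):
    i=cv2.imread(f"pics/{n}0.png"); cv2.imwrite(f"pics/{n}0b.png",cv2.resize(i[100:380,100:560],(800,487),interpolation=cv2.INTER_CUBIC))
E
python3 - <<'E'
from h import *
s=snapshot("scene");t=snapshot("top")
for n,a,b in(("bearA",(415.6,280.8),(209.8,217.2)),("bearA'",(415.6,280.8),(213.6,271.8)),("b2",(473.4,331),(213.6,271.8)),("b3",(435.1,268.2),(159,212.7)),("b3'",(473.4,331),(159,212.7)),("435-213",(435.1,268.2),(213.6,271.8)),("plate",(319.4,248.5),(320.9,232.9)),("lamp",(237.8,203.6),(427.2,227)),("lamp'",(180.3,202.6),(501.6,230.7)),("lens",(203.2,212.9),(467.2,224.6)),("holder",(237.4,232.3),(417.6,228.9)),("stand",(417.7,305.3),(218.5,218.3)),("can",(228.2,295),(368.4,148.1)),("span",(356.5,221.9),(315.6,301.9))):
    print(n,*tri(s,a,t,b))
E
```

```text
bearA [0.5649 0.2437 0.0811] 0.008808359286035938
bearA' [ 0.4521  0.2275 -0.0231] 0.053504327235087884
b2 [ 0.434   0.3172 -0.1712] 0.08326090667323274
b3 [0.5736 0.314  0.1635] 0.06717218011272504
b3' [0.5811 0.3849 0.0172] 0.000976813106521385
435-213 [0.4398 0.2425 0.0142] 0.0063739549247120485
plate [ 0.5374 -0.0172  0.034 ] 0.0069702624281715204
lamp [ 0.5458 -0.2596  0.0825] 0.008124392545877553
lamp' [ 0.5503 -0.458   0.0115] 0.00270465027426054
lens [ 0.5617 -0.3696  0.0196] 0.00727759958545275
holder [ 0.5555 -0.2572 -0.0049] 0.004676083291261223
stand [0.5684 0.2455 0.008 ] 0.013209931381411362
can [ 0.7552 -0.1308  0.0093] 0.0012688814197882785
span [ 0.371  -0.0065  0.0034] 0.005710851375706266
```

View pics/scene0b.png

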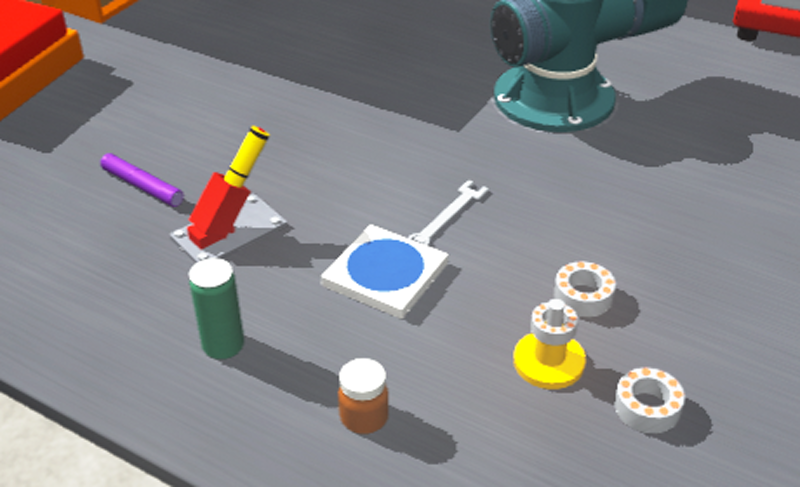

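View pics/top0b.png

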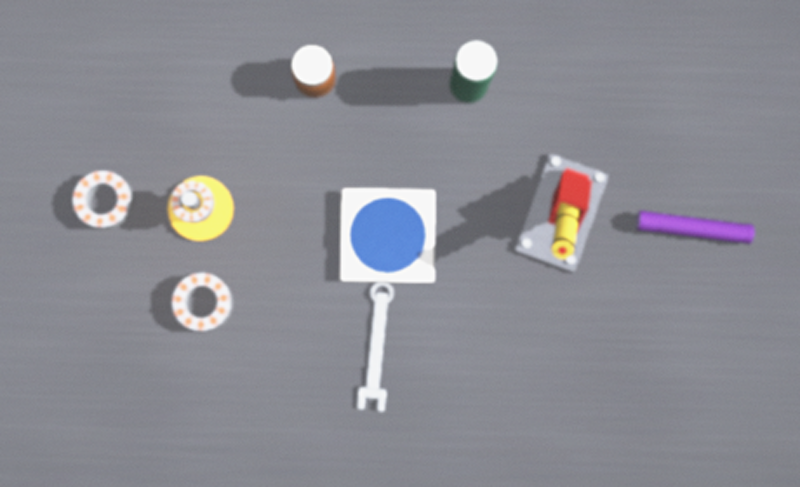

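Top view (crop): bearing on the yellow stand at (190,202), two larger look-alike rings at (102,198) and (202,302). The plate's circle is at (387,235), the lamp tail at (562,250), and the spanner runs below the plate at (377,345). The scene view agrees. Next I measure these points by colour.

```bash
cat >> h.py <<'E'
def blob(s,lo,hi,box):
    m=cv2.inRange(cv2.cvtColor(s["img"],cv2.COLOR_BGR2HSV),lo,hi); k=np.zeros_like(m); x0,y0,x1,y1=box; k[y0:y1,x0:x1]=255
    m&=k; n,l,st,c=cv2.connectedComponentsWithStats(m)
    i=1+np.argmax(st[1:,4]); return (l==i),c[i]
def axis(s,m):
    p=np.argwhere(m)[:,::-1].astype(float); c=p.mean(0); v=np.linalg.svd(p-c,full_matrices=False)[2][0]
    t=(p-c)@v; return c,v,t.min(),t.max()
E
python3 - <<'E'
from h import *
s=snapshot("scene");t=snapshot("top")
print(robot.get_obs()["time"])
for n,q,bx in(("scene",s,(270,200,370,300)),("top",t,(290,200,350,280))):
    m,c=blob(q,(100,100,60),(125,255,255),bx); print(n,"circle",m.sum(),c,onz(q,c,.02))
for n,q,bx in(("scene",s,(380,260,450,340)),("top",t,(190,190,250,250))):
    m,c=blob(q,(20,120,80),(35,255,255),bx); print(n,"stand",m.sum(),c,onz(q,c,.014))
print("bear", onz(s,(415.6,280.8),.071), onz(t,(209.8,217.2),.071))
N=[];L={}
for n,q,bx in(("scene",s,(210,160,270,240)),("top",t,(400,190,450,260))):
    m,c=blob(q,(20,120,80),(35,255,255),bx); cc,v,a,b=axis(q,m); L[n]=(cc,v,a,b); print(n,m.sum(),cc,v,a,b,bx)
    o,d1=ray(q,cc-8*v);_,d2=ray(q,cc+8*v); N.append((np.cross(d1,d2)/np.linalg.norm(np.cross(d1,d2)),o))
u=np.cross(N[0][0],N[1][0]);u/=np.linalg.norm(u);u*=np.sign(u[2])
P=np.linalg.lstsq(np.array([N[0][0],N[1][0],[0,0,1]]),np.array([N[0][0]@N[0][1],N[1][0]@N[1][1],.12]),rcond=None)[0]
print("axis",u,"lean",np.arccos(u[2]),"az",np.arctan2(u[1],u[0]),"P at z=.12",P)
for r in(-1,):
  for k in(0,20,40,60,80,100): 
    X=P+u*k/1000; print(k,X,proj(s,X)[0],proj(t,X)[0])
for n in L: c,v,a,b=L[n]; print(n,c+a*v,c+b*v)
E
```

```text
1.2
scene circle 1024 [321.2275 252.0586] [ 0.5346 -0.0181  0.02  ]
top circle 1393 [322.5197 234.6353] [ 0.5331 -0.0183  0.02  ]
scene stand 983 [415.2787 308.1312] [0.5808 0.252  0.014 ]
top stand 521 [218.9021 224.309 ] [0.5553 0.2369 0.014 ]
bear [0.5576 0.2365 0.071 ] [0.5645 0.2496 0.071 ]
scene 367 [240.8665 190.0926] [-0.4739  0.8806] -18.36490494263443 17.39604867018826 (210, 160, 270, 240)
top 297 [424.9495 231.431 ] [-0.169   0.9856] -13.41537235987763 16.012491973840373 (400, 190, 450, 260)
axis [-0.5962  0.2267  0.7702] lean 0.6917162921653669 az 2.778278101427026 P at z=.12 [ 0.5297 -0.2505  0.12  ]
0 [ 0.5297 -0.2505  0.12  ] [241.4425 189.0217] [424.7136 232.8057]
20 [ 0.5178 -0.2459  0.1354] [245.2016 182.0369] [423.9542 237.2365]
40 [ 0.5059 -0.2414  0.1508] [248.9832 175.011 ] [423.1758 241.7787]
60 [ 0.494  -0.2369  0.1662] [252.7876 167.9436] [422.3779 246.4365]
80 [ 0.482  -0.2323  0.1816] [256.6149 160.8347] [421.5596 251.2145]
100 [ 0.4701 -0.2278  0.197 ] [260.4652 153.6838] [420.7201 256.1174]
scene [249.5691 173.9206] [232.623  205.4115]
top [427.2161 218.2085] [422.244  247.2133]
```

```bash
python3 - <<'E'
from h import *
s=snapshot("scene");t=snapshot("top")
m,c=blob(t,(20,120,80),(35,255,255),(190,190,250,250))
(cx,cy),r=cv2.minEnclosingCircle(np.argwhere(m)[:,::-1].astype(np.float32)); print(cx,cy,r,onz(t,(cx,cy),.012))
m,c=blob(s,(20,120,80),(35,255,255),(380,260,450,340))
p=np.argwhere(m)[:,::-1]; e=cv2.fitEllipse(cv2.convexHull(p[p[:,1]>304]).astype(np.float32)); print(e,onz(s,e[0],.012), p[:,0].min(),p[:,0].max())
C=onz(t,(cx,cy),0)[:2]
def dr(img,q,C):
    a=np.linspace(0,2*np.pi,120)
    out=cv2.resize(img,None,fx=6,fy=6,interpolation=cv2.INTER_CUBIC)
    for R,z,col in((.045,.014,(0,0,255)),(.028,.082,(255,0,0)),(.010,.105,(0,160,0))):
        P=np.c_[C[0]+R*np.cos(a),C[1]+R*np.sin(a),0*a+z]; pts=(proj(q,P)*6+3).astype(np.int32); cv2.polylines(out,[pts],True,col,1)
    return out
C=onz(t,(cx,cy),.012)[:2]
a=dr(s["img"],s,C)[250*6:340*6,380*6:446*6]; b=dr(t["img"],t,C)[185*6:255*6,185*6:250*6]
h=max(a.shape[0],b.shape[0]);o=np.zeros((h,a.shape[1]+b.shape[1],3),np.uint8);o[:a.shape[0],:a.shape[1]]=a;o[:b.shape[0],a.shape[1]:]=b
cv2.imwrite("pics/st.png",o)
E
```

```text
214.9112091064453 220.3504638671875 18.608701705932617 [0.5652 0.2474 0.012 ]
((415.4404602050781, 306.5892639160156), (33.15952682495117, 41.54680252075195), 101.00975799560547) [0.5747 0.2498 0.012 ] 395 436
```

View pics/st.png

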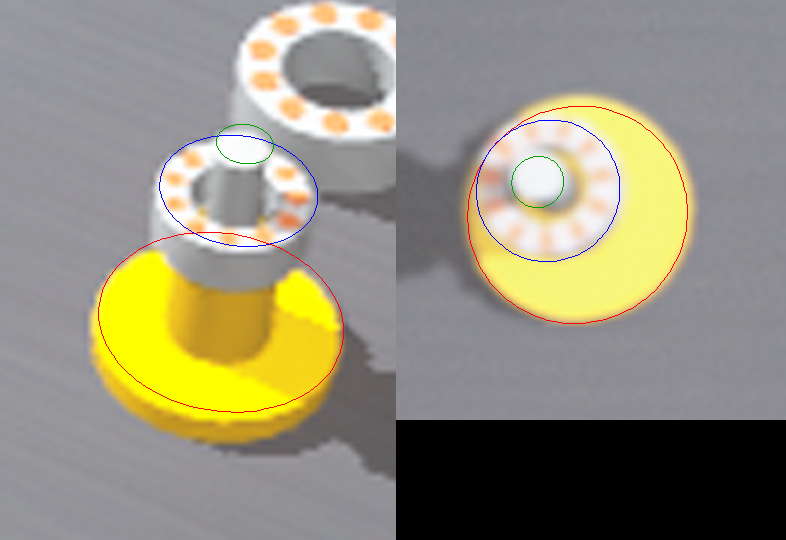

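The overlay fits to about 3 mm, so the stand's axis is near (0.568, 0.245). I'll go above it.

```bash
cat > d.py <<'E'
# delta (tool mm, rotvec deg) to target TCP pose: x y z roll pitch yaw
import sys; from h import *
a=list(map(float,sys.argv[1:])); o=robot.get_obs()
R=Ro.from_euler("xyz",o["ee_rot"]); T=Ro.from_euler("xyz",a[3:]) if len(a)>3 else R
print("shift",R.inv().apply(np.array(a[:3])-o["tool_pos"])*1000,"turn",np.degrees((R.inv()*T).as_rotvec()),"t",o["time"],"q",o["joint_positions"],o["tool_pos"],o["ee_rot"],o["wrist_force"],o["width"])
E
python3 d.py .568 .245 .169
```

```text
shift [-407.3183  -84.4726   -0.0035] turn [0. 0. 0.] t 1.3 q [ 1.0229  0.0872  1.3707  0.      1.6836 -0.1031] [0.2367 0.4965 0.169 ] [ 3.1415 -0.      2.6968] [-0.219   0.2667 -0.3217] 0.09430784247805042
```

>>> {"method": "arm_command", "body": {"commands": "-50 -10.5 0 0 0 0 1;-50 -10.5 0 0 0 0 1;-50 -10.5 0 0 0 0 1;-50 -10.5 0 0 0 0 1;-50 -10.5 0 0 0 0 1;-50 -10.5 0 0 0 0 1;-50 -10.5 0 0 0 0 1;-40 -10 0 0 0 0 1;0 0 0 0 0 0 1;0 0 0 0 0 0 1"}}

```text
time: 2.55
tool_pos: [0.5624, 0.2478, 0.1681]
ee_rot: [3.139, -0.001, 2.7]
wrist_force: [0.3, -0.2, -0.4]
width: 0.0938
```

```bash
python3 d.py .568 .245 .062 3.14159 0 2.6968
```

```text
shift [ -6.3775  -0.3712 106.1277] turn [ 0.1302 -0.0626  0.21  ] t 2.55 q [ 0.3213  0.2312  1.2083  0.0024  1.7013 -0.8081] [0.5624 0.2478 0.1681] [ 3.1393 -0.0011  2.7005] [ 0.2945 -0.2199 -0.4318] 0.09383047847983542
```

>>> {"method": "arm_command", "body": {"commands": "-6.4 0 20 0 0 0 1;0 0 30 0 0 0 1;0 0 30 0 0 0 1;0 0 20 0 0 0 1;0 0 3 0 0 0 1;0 0 0 0 0 0 1"}}

```text
time: 3.3
tool_pos: [0.5629, 0.2498, 0.0573]
ee_rot: [3.141, -0.004, 2.71]
wrist_force: [-0.3, -0.5, 0.1]
width: 0.0938
```

```bash
python3 d.py .568 .245 .062 3.14159 0 2.6968
```

```text
shift [-6.5984 -2.1919 -4.6792] turn [ 0.0205 -0.242   0.7401] t 3.3 q [ 0.3236  0.2795  1.37    0.0032  1.4949 -0.8156] [0.5629 0.2498 0.0573] [ 3.1412 -0.0042  2.7097] [-0.2572 -0.4663  0.1401] 0.093782633043584
```

>>> {"method": "arm_command", "body": {"commands": "-6.6 -2 -4.7 0 0 0 1;0 0 0 0 0 0 1;0 0 0 0 0 0 1"}}

```text
time: 3.68
tool_pos: [0.5701, 0.2457, 0.0653]
ee_rot: [3.138, -0.0, 2.71]
wrist_force: [-0.1, 0.9, -0.2]
width: 0.094
```

```bash
python3 d.py .568 .245 .062 3.14159 0 2.6968
```

```text
shift [ 1.6287 -1.4817  3.3179] turn [ 0.2246 -0.0157  0.7712] t 3.675 q [ 0.3136  0.281   1.3519  0.0031  1.5062 -0.826 ] [0.5701 0.2457 0.0653] [ 3.1377 -0.0002  2.7103] [-0.1365  0.8633 -0.159 ] 0.09395992749618584
```

>>> {"method": "arm_command", "body": {"commands": "1.5 -1 3 0 0 0 1;0 0 0 0 0 0 1;0 0 0 0 0 0 0;0 0 0 0 0 0 0;0 0 0 0 0 0 0;0 0 0 0 0 0 0;0 0 0 0 0 0 0"}}

```text
time: 4.55
tool_pos: [0.5684, 0.2454, 0.0625]
ee_rot: [3.137, 0.0, 2.71]
wrist_force: [-0.8, 0.3, 0.5]
width: 0.0472
```

```bash
python3 d.py .568 .245 .062 3.14159 0 2.6968
```

```text
shift [ 0.2118 -0.5198  0.5276] turn [0.2577 0.009  0.7609] t 4.55 q [ 0.314   0.2785  1.3608  0.0032  1.4992 -0.8255] [0.5684 0.2454 0.0625] [3.1371 0.0002 2.7101] [-0.815  0.343  0.541] 0.04721970981550696
```

>>> {"method": "arm_command", "body": {"commands": "0 0 0 0 0 0 0.5"}}

```text
time: 4.68
tool_pos: [0.5684, 0.2454, 0.0625]
ee_rot: [3.137, 0.0, 2.71]
wrist_force: [-0.2, 0.4, -0.1]
width: 0.0469
```

```bash
python3 - <<'E'
from h import *
s=snapshot("scene");o=robot.get_obs();print(o["width"],o["wrist_force"],o["time"])
t=snapshot("top")
a=cv2.resize(s["img"][200:330,350:500],None,fx=4,fy=4,interpolation=cv2.INTER_CUBIC)
cv2.imwrite("pics/g.png",a)
E
```

```text
0.046993403912396745 [-0.3308  0.4329 -0.0468] 4.725
```

View pics/g.png

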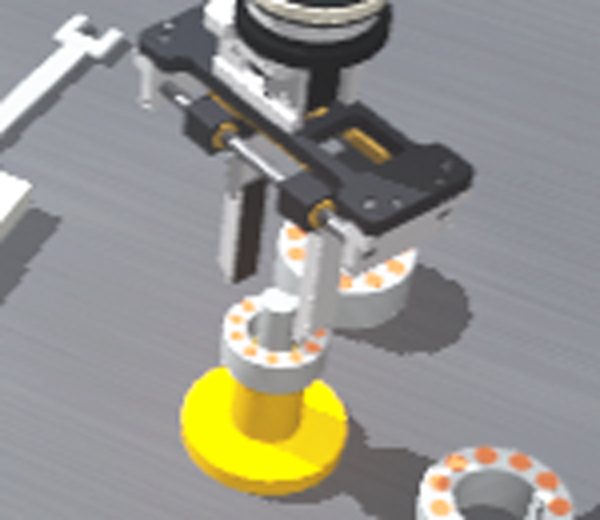

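```bash
python3 - <<'E'
from h import *
o=robot.get_obs(); R=Ro.from_euler("xyz",o["ee_rot"]).as_matrix(); p=o["tool_pos"]
s=snapshot("scene")
for n,X in(("tcp",p),("+y",p+R[:,1]*.0235),("-y",p-R[:,1]*.0235),("bear",[.568,.245,.071]),("posttop",[.568,.245,.105])):
    print(n,X,(proj(s,X)[0]-[350,200])*4)
print([(np.array(r["centre"])*[640,480]-[350,200])*4 for r in models.tip_of("bearing_mid",s)], s["origin"],s["rotation"])
E
```

```text
tcp [0.5684 0.2454 0.0625] [267.7026 352.4421]
+y [0.5782 0.2667 0.0626] [296.768  378.2677]
-y [0.5586 0.224  0.0624] [239.3008 327.2071]
bear [0.568, 0.245, 0.071] [268.8393 340.7081]
posttop [0.568, 0.245, 0.105] [274.8857 295.5567]
[array([499.52 , 538.048]), array([343.616, 255.232]), array([268.096, 325.504]), array([20.032, 87.616])] [1.4275 0.5398 0.9778] [-2.2893  0.0107  2.1134]
```

```bash
python3 - <<'E'
from h import *
o=robot.get_obs(); R=Ro.from_euler("xyz",o["ee_rot"]).as_matrix(); p=o["tool_pos"]
out=[]
for n,(x,y) in(("scene",(350,200)),("top",(170,150))):
    s=snapshot(n); i=cv2.resize(s["img"][y:y+120,x:x+100],None,fx=4,fy=4,interpolation=cv2.INTER_CUBIC)
    for dz,c in((0,(0,0,255)),(-.097,(255,0,255))):
      for k in(-.0235,.0235):
        q=((proj(s,p+R[:,1]*k+R[:,2]*dz)[0]-[x,y])*4+2).astype(int); cv2.drawMarker(i,tuple(map(int,q)),c,cv2.MARKER_CROSS,12,1)
    out.append(i)
cv2.imwrite("pics/g2.png",np.hstack(out)); print(o["width"],o["time"])
E
```

```text
0.047146529108087115 4.875
```

View pics/g2.png

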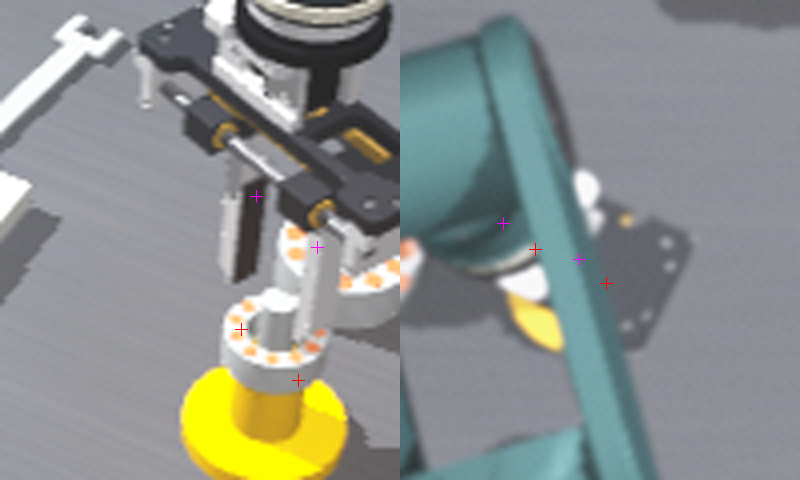

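The fingers sit about 32 mm higher in the scene picture than the reported TCP: the tips show at (307,340) and (240,280), but should be near (304,385) and (232,321). They closed to 47 mm without touching the 56 mm bearing, so the tips really are above it. I'll open, go 30 mm lower (safe either way, since the foot is only 14 mm high) and look again.

>>> {"method": "arm_command", "body": {"commands": "0 0 0 0 0 0 1;0 0 0 0 0 0 1;0 0 0 0 0 0 1;0 0 0 0 0 0 1;0 0 0 0 0 0 1;0 0 0 0 0 0 1;0 0 10 0 0 0 1;0 0 10 0 0 0 1;0 0 7 0 0 0 1;0 0 0 0 0 0 1;0 0 0 0 0 0 1"}}

```text
time: 6.35
tool_pos: [0.5677, 0.2453, 0.0324]
ee_rot: [3.139, -0.001, 2.71]
wrist_force: [0.1, -0.2, -0.7]
width: 0.0943
```

```bash
cat > tip.py <<'E'
import sys; from h import *
o=robot.get_obs(); R=Ro.from_euler("xyz",o["ee_rot"]).as_matrix(); p=o["tool_pos"]
off=float(sys.argv[2]); s=snapshot("scene"); w=o["width"]/2+.00625
c=proj(s,p)[0]; x,y=int(c[0])-75,int(c[1])-75
i=cv2.resize(s["img"][y:y+130,x:x+150],None,fx=4.5,fy=4.5,interpolation=cv2.INTER_CUBIC)
for dz,col in((0,(0,0,255)),(off,(255,0,255))):
  for k in(-w,w):
    q=((proj(s,p+R[:,1]*k-R[:,2]*dz)[0]-[x,y])*4.5+2).astype(int); cv2.drawMarker(i,tuple(map(int,q)),col,cv2.MARKER_CROSS,12,1)
cv2.imwrite(sys.argv[1],i); print(p,o["ee_rot"],o["width"],o["wrist_force"],o["time"],(x,y))
E
python3 tip.py pics/g3.png .032
```

```text
[0.5677 0.2453 0.0324] [ 3.1385 -0.0014  2.7101] 0.0943304336709702 [ 0.0518 -0.2306 -0.675 ] 6.35 (340, 222)
```

View pics/g3.png

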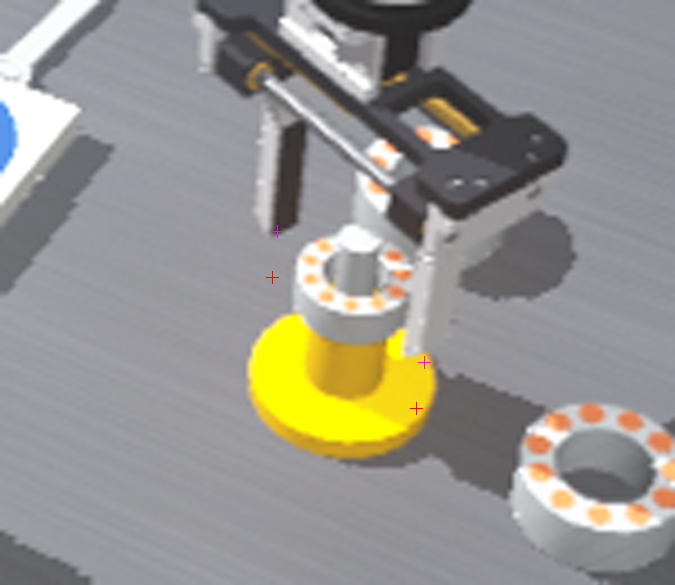

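With a 32 mm offset the marks fall on the fingertips at (277,231) and (424,362). So the tips are at about z = 0.064 and straddle the bearing. I'll close here.

>>> {"method": "arm_command", "body": {"commands": "0 0 1.5 0 0 0 1;0 0 0 0 0 0 0;0 0 0 0 0 0 0;0 0 0 0 0 0 0;0 0 0 0 0 0 0;0 0 0 0 0 0 0;0 0 0 0 0 0 0;0 0 0 0 0 0 0"}}

```text
time: 7.4
tool_pos: [0.5686, 0.2458, 0.032]
ee_rot: [3.136, 0.0, 2.71]
wrist_force: [0.0, 0.1, 0.2]
width: 0.0558
```

Gripped at 55.8 mm. Lifting.

>>> {"method": "arm_command", "body": {"commands": "0 0 -8 0 0 0 0;0 0 -12 0 0 0 0;0 0 -15 0 0 0 0;0 0 -15 0 0 0 0;0 0 -15 0 0 0 0;0 0 -10 0 0 0 0;0 0 0 0 0 0 0;0 0 0 0 0 0 0"}}

```text
time: 8.4
tool_pos: [0.5679, 0.2451, 0.1121]
ee_rot: [3.138, -0.0, 2.71]
wrist_force: [-0.4, -0.6, -3.8]
width: 0.0558
```

```bash
python3 d.py .534 -.018 .105 3.14159 0 2.6968
```

```text
shift [ -79.2109 -253.1709    6.0184] turn [ 0.2306 -0.0218  0.7617] t 8.4 q [ 0.3137  0.2537  1.2918  0.0032  1.5936 -0.8255] [0.5679 0.2451 0.1121] [ 3.1376 -0.0004  2.7101] [-0.3733 -0.5709 -3.7662] 0.05582940770149379
```

>>> {"method": "arm_command", "body": {"commands": "-5 -16 0 0 0 0 0;-10 -32 0 0 0 0 0;-10 -32 0 0 0 0 0;-10 -32 0 0 0 0 0;-10 -32 0 0 0 0 0;-10 -32 0 0 0 0 0;-10 -32 0 0 0 0 0;-9 -29 0 0 0 0 0;-5 -16 0 0 0 0 0;0 0 0 0 0 0 0;0 0 0 0 0 0 0"}}

```text
time: 9.78
tool_pos: [0.5247, -0.0338, 0.1043]
ee_rot: [-3.136, -0.011, 2.706]
wrist_force: [0.1, 0.6, -1.8]
width: 0.0559
```

```bash
python3 d.py .534 -.018 .03 3.14159 0 2.6968; python3 - <<'E'
from h import *
s=snapshot("scene");o=robot.get_obs()
for r in models.tip_of("bearing_mid",s)[:3]:
    uv=np.array(r["centre"])*[640,480]; print(uv,r["conf"],onz(s,uv,o["tool_pos"][2]-.032+.071))
E
```

```text
shift [-2.621  18.7491 74.1639] turn [-0.3523 -0.6487  0.5502] t 9.775 q [-0.1701  0.0661  1.5217 -0.0029  1.5663 -1.3057] [ 0.5247 -0.0338  0.1043] [-3.1355 -0.0114  2.7064] [ 0.081   0.5905 -1.7707] 0.055930133996031126
[474.688 330.72 ] 0.82 [0.6902 0.4074 0.1434]
[315.2   202.992] 0.68 [ 0.5115 -0.0466  0.1434]
[437.696 264.   ] 0.68 [0.5593 0.2796 0.1434]
```

>>> {"method": "arm_command", "body": {"commands": "-2.6 18 5 -0.3 -0.6 0.5 0;0 0 15 0 0 0 0;0 0 15 0 0 0 0;0 0 0 0 0 0 0;0 0 0 0 0 0 0"}}

```text
time: 10.5
tool_pos: [0.534, -0.0164, 0.0662]
ee_rot: [-3.139, -0.003, 2.703]
wrist_force: [-0.0, 0.2, -2.2]
width: 0.056
```

```bash
python3 d.py .534 -.018 .03 3.14159 0 2.6968;python3 tip.py pics/p1.png .032; python3 - <<'E'
from h import *
s=snapshot("scene");o=robot.get_obs()
for r in models.tip_of("bearing_mid",s)[:3]:
    uv=np.array(r["centre"])*[640,480]; print(uv,r["conf"],onz(s,uv,o["tool_pos"][2]-.032+.071))
E
```

```text
shift [-0.7513 -1.3243 36.2342] turn [-0.1436 -0.1435  0.3275] t 10.5 q [-0.1357  0.0983  1.5643 -0.0016  1.4822 -1.2673] [ 0.534  -0.0164  0.0662] [-3.1391 -0.0025  2.7025] [-0.0003  0.1851 -2.1748] 0.05602304564509514
[ 0.534  -0.0164  0.0662] [-3.1391 -0.0025  2.7025] 0.05602304564509514 [-0.0003  0.1851 -2.1748] 10.5 (246, 162)
[471.808 332.016] 0.95 [0.6625 0.3977 0.1054]
[436.288 266.304] 0.94 [0.5281 0.268  0.1054]
[320.512 221.088] 0.5 [ 0.5228 -0.0259  0.1054]
```

View pics/p1.png

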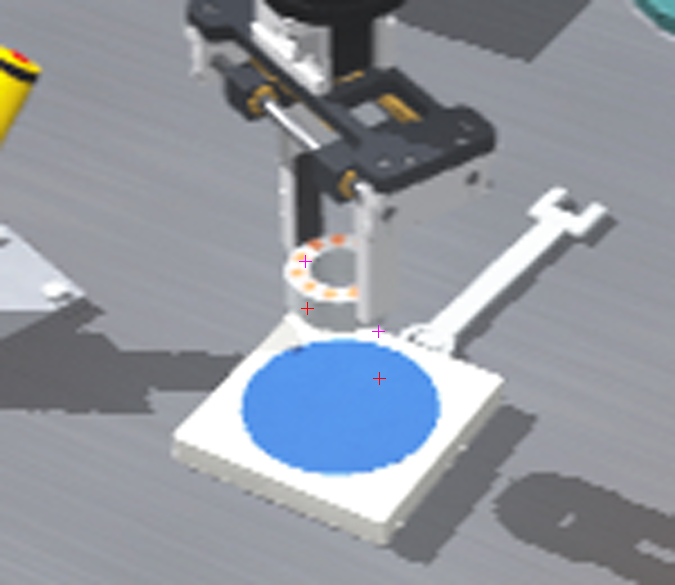

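The bearing hangs level between the fingertips, above and behind the circle at (340,407) as expected for its height. At the grasp, reported z = 0.032 matched an underside at 0.060, so touchdown on the plate should come at a reported z of about -0.008.

>>> {"method": "arm_command", "body": {"commands": "-0.5 -1 15 0 0 0 0;0 0 17 0 0 0 0;0 0 15 0 0 0 0;0 0 12 0 0 0 0;0 0 3 0 0 0 0;0 0 0 0 0 0 0;0 0 0 0 0 0 0"}}

```text
time: 11.52
tool_pos: [0.534, -0.018, 0.0]
ee_rot: [-3.139, -0.002, 2.702]
wrist_force: [0.1, -0.9, -1.8]
width: 0.0561
```

```bash
python3 d.py .534 -.018 -.008 3.14159 0 2.6968
```

```text
shift [-0.011   0.0391  8.0206] turn [-0.1336 -0.1246  0.2944] t 11.525 q [-0.1387  0.151   1.6441 -0.0016  1.3493 -1.2695] [ 0.534 -0.018  0.   ] [-3.1393 -0.0022  2.7019] [ 0.0881 -0.8882 -1.8306] 0.05613235025470278
```

>>> {"method": "arm_command", "body": {"commands": "0 0 4 -0.1 -0.1 0 0;0 0 1.5 0 0 0 0;0 0 1 0 0 0 0;0 0 0 0 0 0 0"}}

```text
time: 12.02
tool_pos: [0.5351, -0.0181, -0.0055]
ee_rot: [3.141, 0.002, 2.702]
wrist_force: [0.1, -0.6, -2.7]
width: 0.0559
```

>>> {"method": "arm_command", "body": {"commands": "0 0 1.2 0 0 0 0;0 0 0.8 0 0 0 0;0 0 0.8 0 0 0 0;0 0 0 0 0 0 0"}}

```text
time: 12.52
tool_pos: [0.5354, -0.0182, -0.008]
ee_rot: [3.141, 0.003, 2.702]
wrist_force: [-0.6, -0.2, -2.3]
width: 0.0557
```

>>> {"method": "arm_command", "body": {"commands": "0 0 1 0 0 0 0;0 0 1 0 0 0 0;0 0 0 0 0 0 0"}}

```text
time: 12.9
tool_pos: [0.5357, -0.0182, -0.008]
ee_rot: [3.141, 0.004, 2.702]
wrist_force: [-0.2, 0.1, -2.7]
width: 0.0558
```

>>> {"method": "arm_command", "body": {"commands": "0 0 2.5 0 0 0 0;0 0 0 0 0 0 0"}}

```text
time: 13.15
tool_pos: [0.5363, -0.0183, -0.0079]
ee_rot: [3.14, 0.005, 2.702]
wrist_force: [-0.4, 0.3, -3.3]
width: 0.0563
```

```bash
python3 d.py .534 -.018 -.008 3.14159 0 2.6968
```

```text
shift [ 2.2219 -0.672   0.1206] turn [0.0686 0.3142 0.3094] t 13.15 q [-0.1395  0.1566  1.6547 -0.0005  1.3247 -1.2708] [ 0.5363 -0.0183 -0.0079] [3.1404 0.0055 2.7022] [-0.3518  0.3472 -3.3024] 0.05625950197936214
```

```bash
python3 tip.py pics/p2.png .032
```

```text
[ 0.5363 -0.0183 -0.0079] [3.1404 0.0055 2.7022] 0.05625950197936214 [-0.3518  0.3472 -3.3024] 13.15 (245, 185)
```

View pics/p2.png

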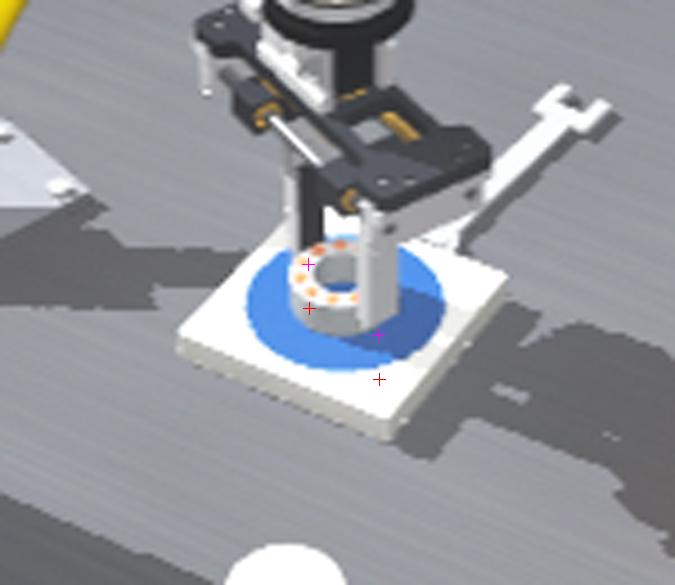

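The bearing sits on the plate, or within about 1 mm of it: further downward rows no longer lower the tool, and reported z = -0.008 is the predicted touchdown. It is centred in the circle. I'll release, check and back off upwards.

>>> {"method": "arm_command", "body": {"commands": "0 0 0 0 0 0 0.75;0 0 0 0 0 0 0.75;0 0 0 0 0 0 0.75;0 0 0 0 0 0 0.75;0 0 -15 0 0 0 0.75;0 0 -30 0 0 0 0.75;0 0 -40 0 0 0 0.75;0 0 -40 0 0 0 1;0 0 -40 0 0 0 1;0 0 -40 0 0 0 1;0 0 0 0 0 0 1;0 0 0 0 0 0 1"}}

```text
time: 14.7
tool_pos: [0.5358, -0.0181, 0.209]
ee_rot: [3.138, 0.013, 2.702]
wrist_force: [-0.0, -0.6, -0.8]
width: 0.094
```

```bash
python3 - <<'E'
from h import *
s=snapshot("scene")
for r in models.tip_of("bearing_mid",s)[:4]:
    uv=np.array(r["centre"])*[640,480]; print(uv,r["conf"],onz(s,uv,.031))
cv2.imwrite("pics/p3.png",cv2.resize(s["img"][150:300,200:400],None,fx=4,fy=4,interpolation=cv2.INTER_CUBIC))
# lamp target: tool z = -u, y horizontal
u=np.array([-.5962,.2267,.7702]);u/=np.linalg.norm(u)
P=np.array([.5297,-.2505,.12])
z=-u; y=np.cross([0,0,1],z); y/=np.linalg.norm(y)
for sg in(1,-1):
    Y=sg*y; X=np.cross(Y,z); R=np.c_[X,Y,z]
    print(sg,Ro.from_matrix(R).as_euler("xyz"))
print("grasp tip k=-14:",P-.014*u, "reported TCP if offset along tool:",P-.014*u+.032*z,"if world:",P-.014*u-[0,0,.032])
E
python3 d.py .534 -.018 .1 3.14159 0 2.6968
```

```text
[438.272 265.104] 0.74 [0.4452 0.2472 0.031 ]
[319.424 245.52 ] 0.56 [ 0.5269 -0.0277  0.031 ]
[473.92 330.  ] 0.56 [0.5899 0.3875 0.031 ]
[320.128 254.592] 0.33 [ 0.5538 -0.0093  0.031 ]
1 [3.1416 0.6917 2.7782]
-1 [ 3.1416 -0.6917 -0.3634]
grasp tip k=-14: [ 0.538  -0.2537  0.1092] reported TCP if offset along tool: [ 0.5571 -0.2609  0.0846] if world: [ 0.538  -0.2537  0.0772]
shift [  2.9031  -0.9775 108.6282] turn [0.1877 0.6869 0.3083] t 14.8 q [-0.1393  0.041   1.3417 -0.0005  1.7465 -1.2707] [ 0.5357 -0.0181  0.2087] [3.1383 0.012  2.7022] [-0.524   0.323  -0.0841] 0.09421545050556822
```

View pics/p3.png

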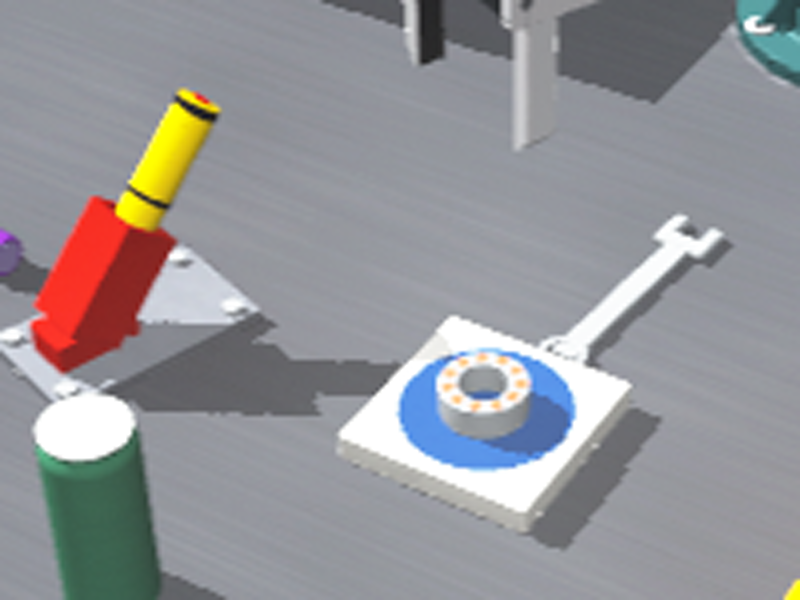

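The bearing lies flat in the middle of the circle, at (484,395) in this crop. The lamp's tail tip is at (200,100), about 42 mm up my measured axis from P, and the arm is clear. Next I go to a stand-off on the lamp's axis.

```bash
python3 d.py .458 -.2233 .2124 3.14159 .6917 2.7782
```

```text
shift [ -17.004  -218.7396   -4.2487] turn [ -1.3521 -38.918   -4.2327] t 14.8 q [-0.1393  0.041   1.3417 -0.0005  1.7465 -1.2707] [ 0.5357 -0.0181  0.2087] [3.1383 0.012  2.7022] [-0.524   0.323  -0.0841] 0.09421545050556822
```

>>> {"method": "arm_command", "body": {"commands": "-3 -30 0 0 0 0 1;-3 -38 0 0 0 0 1;-3 -38 0 0 0 0 1;-3 -38 0 0 0 0 1;-3 -38 0 0 0 0 1;-2 -28 0 -0.3 -5 -0.5 1;0 0 0 0 -7 -0.8 1;0 0 0 0 -7 -0.8 1;0 0 0 0 -7 -0.8 1;0 0 0 0 -7 -0.8 1;0 0 0 0 0 0 1;0 0 0 0 0 0 1"}}

```text
time: 16.3
tool_pos: [0.4513, -0.2178, 0.1839]
ee_rot: [-3.133, 0.565, 2.769]
wrist_force: [0.9, -0.1, 1.1]
width: 0.0942
```

```bash
python3 d.py .458 -.2233 .2124 3.14159 .6917 2.7782
```

```text
shift [-22.2245  -2.8294 -19.6803] turn [-0.8202 -7.2751 -0.3927] t 16.3 q [-0.6856 -0.5113  1.9486  0.171   1.1647 -1.9054] [ 0.4513 -0.2178  0.1839] [-3.1327  0.5648  2.769 ] [ 0.9208 -0.1412  1.0562] 0.09419558251204356
```

>>> {"method": "arm_command", "body": {"commands": "-11 -1.5 -10 -0.4 -3.7 -0.2 1;-11 -1.5 -10 -0.4 -3.6 -0.2 1;0 0 0 0 0 0 1;0 0 0 0 0 0 1"}}

```text
time: 16.8
tool_pos: [0.4605, -0.225, 0.2166]
ee_rot: [3.141, 0.691, 2.78]
wrist_force: [-0.4, 0.1, 0.5]
width: 0.0941
```

```bash
python3 d.py .494 -.2369 .1662 3.14159 .6917 2.7782
```

```text
shift [ 4.7756  0.7183 61.4792] turn [ 0.0784 -0.0127  0.0844] t 16.8 q [-0.7535 -0.5852  1.9809  0.2758  1.1085 -2.0047] [ 0.4605 -0.225   0.2166] [3.1414 0.6915 2.7801] [-0.4487  0.1416  0.4522] 0.0941239793372546
```

Orientation reached. Before descending, I check how the tool offset lies when tilted.

```bash
sed -i 's/y=int(c\[0\])-75,int(c\[1\])-75/y=int(c[0])-85,max(0,int(c[1])-85)/' tip.py; python3 tip.py pics/l1.png .032
```

```text
[ 0.4605 -0.225   0.2166] [3.1414 0.6915 2.7801] 0.0941239793372546 [-0.4487  0.1416  0.4522] 16.8 (178, 60)
```

View pics/l1.png

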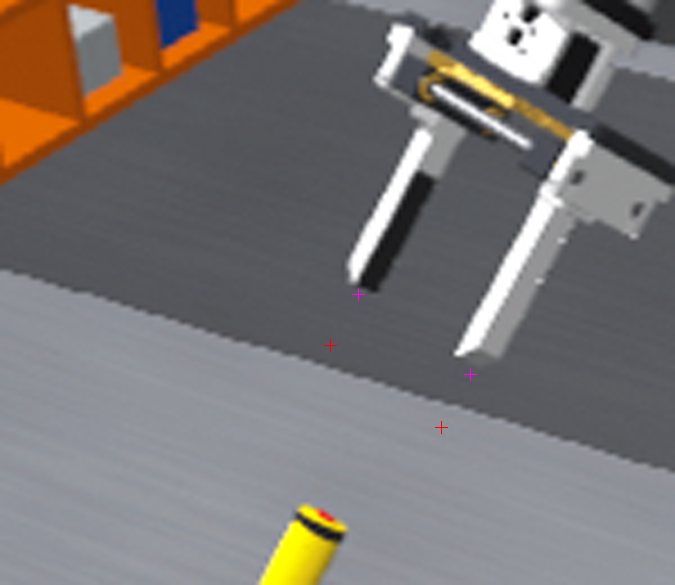

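The tips at (363,285) and (480,353) lie back along the tool's own axis, about 36–40 mm from the reported TCP, with little lateral error. So the offset is in tool length, and I descend along the axis.

```bash
python3 d.py .5595 -.2618 .0815 3.14159 .6917 2.7782
```

```text
shift [  4.9854   0.5647 171.3976] turn [0.0776 0.0083 0.0947] t 16.85 q [-0.7534 -0.5852  1.9809  0.276   1.1081 -2.0049] [ 0.4606 -0.225   0.2167] [-3.1416  0.6918  2.7803] [ 0.1367 -0.6142  0.1374] 0.09383372539826558
```

>>> {"method": "arm_command", "body": {"commands": "2.5 0.4 15 0 0 0 1;2 0.3 25 0 0 0 1;0 0 15 0 0 0 1;0 0 0 0 0 0 1;0 0 0 0 0 0 1"}}

```text
time: 17.48
tool_pos: [0.4931, -0.2355, 0.1702]
ee_rot: [3.141, 0.687, 2.783]
wrist_force: [-0.3, 1.0, -0.6]
width: 0.0944
```

```bash
python3 d.py .5595 -.2618 .0815 3.14159 .6917 2.7782
```

```text
shift [  1.0763  -1.3816 113.8697] turn [ 0.1888 -0.2585  0.2043] t 17.475 q [-0.7045 -0.4766  2.0103  0.2646  0.9672 -1.995 ] [ 0.4931 -0.2355  0.1702] [3.1412 0.6872 2.7828] [-0.2718  0.9556 -0.6154] 0.0943953752872145
```

>>> {"method": "arm_command", "body": {"commands": "0.5 -1 20 0.1 -0.2 0.2 1;0.5 0 30 0 0 0 1;0 0 30 0 0 0 1;0 0 25 0 0 0 1;0 0 0 0 0 0 1;0 0 0 0 0 0 1"}}

```text
time: 18.23
tool_pos: [0.5586, -0.2627, 0.0957]
ee_rot: [-3.138, 0.702, 2.781]
wrist_force: [0.2, 0.3, 1.0]
width: 0.0939
```

```bash
python3 d.py .5595 -.2618 .0815 3.14159 .6917 2.7782; python3 tip.py pics/l2.png .037
```

```text
shift [ 8.7581  1.1823 11.1687] turn [-0.0903  0.565   0.119 ] t 18.225 q [-0.6437 -0.2379  2.0078  0.2757  0.7083 -2.0009] [ 0.5586 -0.2627  0.0957] [-3.1383  0.7016  2.7809] [0.194  0.262  0.9863] 0.09386035204207403
[ 0.5586 -0.2627  0.0957] [-3.1383  0.7016  2.7809] 0.09386035204207403 [0.194  0.262  0.9863] 18.225 (146, 116)
```

View pics/l2.png

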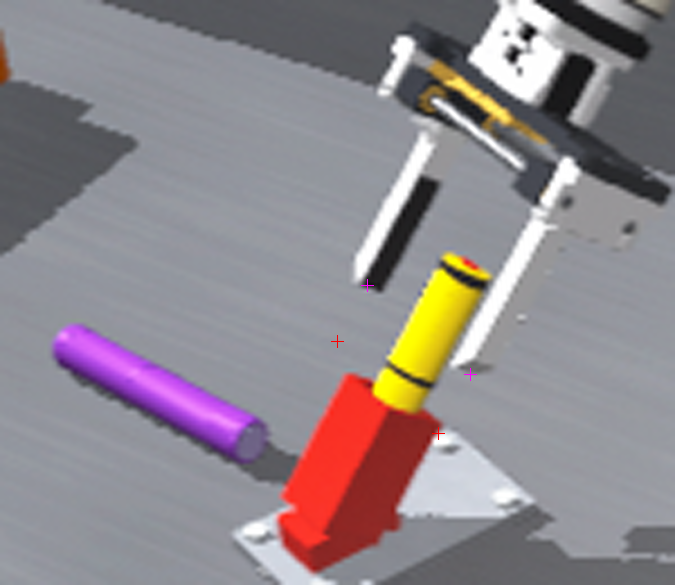

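Tips at (368,287) and (475,365) straddle the lamp. The 9 mm left along tool x matches the small visible offset from the lamp's axis at y≈326. I correct that, go 14 mm deeper and close.

>>> {"method": "arm_command", "body": {"commands": "4.5 0.6 6 0 0.5 0 1;4 0.6 6 0 0 0 1;0 0 0 0 0 0 1;0 0 0 0 0 0 1"}}

```text
time: 18.77
tool_pos: [0.5602, -0.2625, 0.0831]
ee_rot: [-3.137, 0.696, 2.781]
wrist_force: [1.3, -0.1, -0.4]
width: 0.0939
```

```bash
python3 d.py .5595 -.2618 .0815 3.14159 .6917 2.7782
```

```text
shift [1.7199 0.3846 0.5829] turn [-0.1641  0.2704  0.1416] t 18.775 q [-0.6381 -0.218   2.0166  0.2747  0.6834 -2.0013] [ 0.5602 -0.2625  0.0831] [-3.1367  0.6964  2.7814] [ 1.3052 -0.1325 -0.3942] 0.09391810691111056
```

>>> {"method": "arm_command", "body": {"commands": "1.5 0.3 2 -0.1 0.2 0.1 1;0 0 0 0 0 0 0;0 0 0 0 0 0 0;0 0 0 0 0 0 0;0 0 0 0 0 0 0;0 0 0 0 0 0 0;0 0 0 0 0 0 0;0 0 0 0 0 0 0;0 0 0 0 0 0 0;0 0 0 0 0 0 0"}}

```text
time: 20.02
tool_pos: [0.5608, -0.262, 0.0808]
ee_rot: [-3.141, 0.693, 2.779]
wrist_force: [0.4, 0.5, -0.5]
width: 0.0277
```

Gripped at 27.7 mm. Drawing it out along the axis.

>>> {"method": "arm_command", "body": {"commands": "0 0 -6 0 0 0 0;0 0 -12 0 0 0 0;0 0 -15 0 0 0 0;0 0 -15 0 0 0 0;0 0 -15 0 0 0 0;0 0 -15 0 0 0 0;0 0 -15 0 0 0 0;0 0 -15 0 0 0 0;0 0 -10 0 0 0 0;0 0 0 0 0 0 0;0 0 0 0 0 0 0"}}

```text
time: 21.4
tool_pos: [0.482, -0.2325, 0.1748]
ee_rot: [-3.137, 0.687, 2.781]
wrist_force: [-0.4, -0.5, -1.8]
width: 0.0274
```

```bash
python3 d.py .4816 -.2322 .1824 3.14159 .6917 2.7782
```

```text
shift [-4.4655  0.1191 -6.1837] turn [-0.1821 -0.2509  0.1155] t 21.4 q [-0.7136 -0.5109  2.0211  0.2598  0.9895 -1.9927] [ 0.482  -0.2325  0.1748] [-3.1368  0.6873  2.7808] [-0.3882 -0.5152 -1.8359] 0.027442037303531584
```

>>> {"method": "arm_command", "body": {"commands": "0 0 -20 0 0 0 0;0 0 -20 0 0 0 0;0 0 0 0 6 0 0;0 0 0 0 8 0 0;0 0 0 0 8 0 0;0 0 0 0 8 0 0;0 0 0 0 7 0 0;0 0 0 0 0 0 0;0 0 0 0 0 0 0"}}

```text
time: 22.52
tool_pos: [0.4575, -0.222, 0.1977]
ee_rot: [-3.14, 0.012, 2.778]
wrist_force: [-1.4, -0.2, -0.8]
width: 0.0276
```

```bash
python3 d.py .535 -.018 .21 3.14159 0 2.7782
```

```text
shift [  0.0606 218.2202 -12.5332] turn [-0.0639  0.6771 -0.0292] t 22.525 q [-0.5643 -0.0196  1.4244  0.0013  1.7251 -1.771 ] [ 0.4575 -0.222   0.1977] [-3.1405  0.0118  2.7777] [-1.3969 -0.2048 -0.8124] 0.027570333482460106
```

>>> {"method": "arm_command", "body": {"commands": "0 8 -8 0 0.3 0 0;0 18 -5 0 0.3 0 0;0 26 0 0 0 0 0;0 30 0 0 0 0 0;0 30 0 0 0 0 0;0 30 0 0 0 0 0;0 28 0 0 0 0 0;0 20 0 0 0 0 0;0 10 0 0 0 0 0;0 0 0 0 0 0 0;0 0 0 0 0 0 0"}}

```text
time: 23.9
tool_pos: [0.5284, -0.0193, 0.2229]
ee_rot: [3.137, 0.021, 2.781]
wrist_force: [0.6, -0.4, -1.0]
width: 0.0275
```

```bash
python3 d.py .535 -.018 .21 3.14159 0 2.7782
```

```text
shift [-5.4451  3.4928 13.0369] turn [0.2445 1.2222 0.1727] t 23.9 q [-0.1434  0.0168  1.3387 -0.0005  1.7644 -1.3539] [ 0.5284 -0.0193  0.2229] [3.1374 0.0213 2.7812] [ 0.6047 -0.4419 -0.9673] 0.027533977342616846
```

>>> {"method": "arm_command", "body": {"commands": "-5 3 6 0.2 1.2 0 0;0 0 6 0 0 0 0;0 0 0 0 0 0 0;0 0 0 0 0 0 0;0 0 0 0 0 0 0"}}

```text
time: 24.52
tool_pos: [0.5342, -0.0203, 0.2094]
ee_rot: [-3.141, -0.002, 2.778]
wrist_force: [0.6, -0.2, -0.7]
width: 0.0273
```

```bash
python3 d.py .535 -.018 .21 3.14159 0 2.7782; python3 - <<'E'
from h import *
s=snapshot("scene");t=snapshot("top")
m,c=blob(s,(20,120,80),(35,255,255),(270,80,380,240)); cc,v,a,b=axis(s,m); v=v*np.sign(v[1]); print("lamp",m.sum(),cc,v,a,b)
p=robot.get_obs()["tool_pos"]
X=proj(s,[[.535,-.018,z] for z in(.27,.22,.15,.10)]); print("vertical line thru bearing",X)
print("lens",[(np.array(r["centre"])*[640,480],r["conf"]) for r in models.tip_of("lamp_lens",s)])
o=cv2.resize(s["img"][130:280,225:425],None,fx=4,fy=4,interpolation=cv2.INTER_CUBIC)
for z,col in((.142,(0,0,255)),(.042,(255,0,255)),(.302,(0,0,255))):
    q=((proj(s,[p[0],p[1],z])[0]-[225,130])*4+2).astype(int);cv2.drawMarker(o,tuple(map(int,q)),col,0,12,1)
cv2.imwrite("pics/f.png",o)
E
```

```text
shift [ 0.087   2.3948 -0.6457] turn [-0.017  -0.1414 -0.0348] t 24.525 q [-0.1442  0.0506  1.3302  0.0003  1.7632 -1.3509] [ 0.5342 -0.0203  0.2094] [-3.1413 -0.0025  2.7776] [ 0.648  -0.164  -0.6722] 0.02732345784872951
lamp 453 [318.4481 185.3576] [0.1194 0.9928] -28.805281621875682 21.038231259138566
vertical line thru bearing [[319.5666 165.921 ]
 [319.9201 184.9268]
 [320.386  209.9692]
 [320.6997 226.8277]]
lens [(array([202.624, 212.496]), 0.95), (array([319.104, 214.32 ]), 0.86)]
```

View pics/f.png

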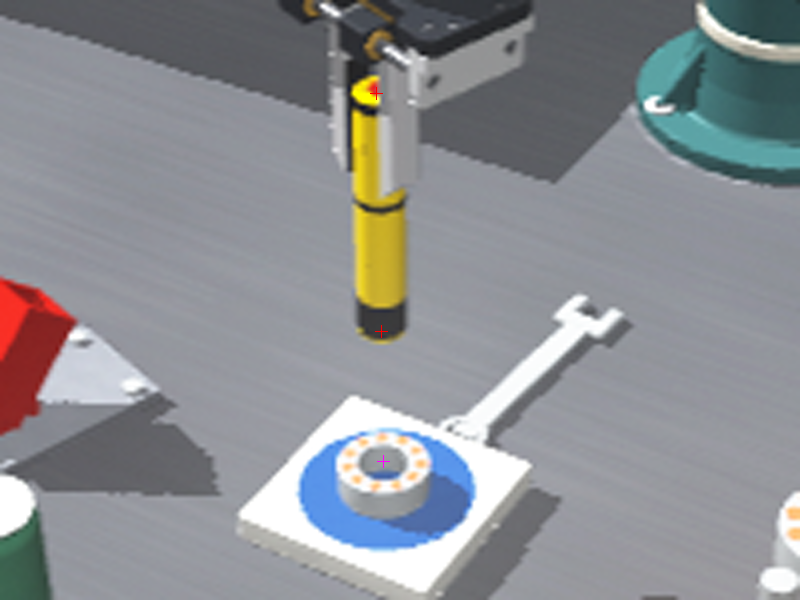

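The lamp hangs vertical. Its lens and tail fall on the predicted points for z = 0.142 and 0.302 at (381,330) and (376,92), right over the bearing bore at (383,461). I'll let it settle and then hand in.

>>> {"method": "arm_command", "body": {"commands": "0 0 0 0 0 0 0;0 0 0 0 0 0 0;0 0 0 0 0 0 0;0 0 0 0 0 0 0"}}

```text
time: 25.18
tool_pos: [0.5344, -0.02, 0.21]
ee_rot: [3.142, -0.001, 2.778]
wrist_force: [0.1, -0.7, -1.2]
width: 0.0275
```

```bash
python3 d.py .535 -.018 .21; python3 -c "
from h import *
print(robot.get_obs()['qvel']); print(robot.close_job())"
```

```text
shift [0.135  2.0988 0.036 ] turn [0. 0. 0.] t 25.175 q [-0.1437  0.0498  1.3297  0.0003  1.7632 -1.3509] [ 0.5344 -0.02    0.21  ] [ 3.1415 -0.0012  2.7781] [ 0.1469 -0.7445 -1.2192] 0.0274797298987166
[-0.0015  0.002   0.0025 -0.0013 -0.001   0.0008]
the job is handed in; nothing more can be done
None
```

I lifted the bearing off its post, set it down flat in the middle of the blue circle and let it go. I then drew the lamp out along its holder, turned it to point straight down and handed in at 25.2 s, still holding it over the bearing. No verdict was reported.

**Last checks:**
- **Grip:** the fingers were 27.5 mm apart on the lamp, and the arm was at rest.
- **Lamp:** the tool was vertical to about 0.001 rad and about 2 mm sideways of the target over the bearing. In the last picture the lens sat at about z = 0.142, roughly 10 cm above the bearing's top.
- **Bearing:** it lies flat at the middle of the circle in that picture.
- **Other things:** the spanner stood where it was, and I never went near the oil can or the jar. I did not measure the three again at the end.

**What disagreed:**
- **Tool length:** the fingertips were 32–40 mm further back along the tool than the reported TCP. My first close on the bearing shut on empty air above it because of this. I measured the gap in the pictures and allowed for it from then on.
- **Setting down:** the wrist force did not show the bearing touching the plate. I went by the expected height, the arm no longer going lower, and the picture, so it may have settled by up to about 1 mm when released.
- **Bearing position:** the network's estimates of the bearing's place were 10–20 mm off, so I relied on colour fits and overlays instead.

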